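# Snap the folding two-tier stand open over the low jars and shelve the cruet

## Task

Put the condiments away on the folding two-tier stand, sorted by height: stand the low wooden salt box and the squat lidded crock upright on its lower tier, snap the folded-up upper shelf right over and down onto its side rails above them, and stand the tall glass cruet upright on that upper shelf, each well in from the edges. Keep them upright and set them down gently, never dropping them, and leave the bowls, the clay jug and the spoon rest with its spatula where they are.

Things in the scene. Friction and masses are not known exactly. Their poses are not given: they have to be found in the camera images.
- stand: Folding two-tier stand, screwed down: steel-wire side frames, slatted wooden lower tier, hinged upper shelf. Origin at counter level under its middle; -x is its open front, +x its back, y its width. Posts at x = +-85, y = +-140 mm carry side rails, tops at z = 122 mm; back wires up to z = 91 mm. Shelf springs lie outside the frames, to y = +-159 mm and x = 120 mm.
- leaf (a joint): Upper shelf angle (rad): 0 folded up (leaning 7 deg back past upright), 1.69 open: level on the side rails, upper face at z = 132 mm. Hinge along stand y at x = +85, z = 127 mm. Over-centre springs hold it in both states: folded, 3 N forward at the free edge starts it; let go before 0.62 rad it springs back, past 0.65 it snaps down by itself. Lifting it again takes 4.5 N at that edge.
- lower_mid (a point): Middle of the lower tier's top face, at z = 24 mm; axes as stand. The tier is 162 mm deep (x) by 268 mm wide (y). It is open from above and in front while the shelf is folded up; with the shelf down 98 mm stay free above it.
- upper_mid (a point): Middle of the upper shelf's upper face, 85 mm from the hinge, fixed to the shelf; this face looks backwards while folded and up when open, and then its axes equal stand's. The shelf measures 170 mm from hinge to free edge, 10 mm thick, 278 mm wide, with a wire gallery 16 mm high on this face along the free edge and sides.
- leaf_edge (a point): Middle of the upper shelf's free edge, at mid thickness: its front edge when open, its top edge while folded (then 296 mm above the counter and 21 mm behind the hinge line; the gallery wire there lies 18 mm farther back).
- saltbox: Closed wooden salt box with a flush lid, plain block shape 110 mm (x) by 60 mm (y) by 72 mm tall, 0.25 to 0.5 kg. Origin at the centre of its underside, z up. Any yaw. It stands among the clutter to the robot's right, swapping places from start to start.
- crock: Squat white ceramic crock with lid, round: body 64 mm diameter from 8 to 60 mm up, lid rim 67 mm diameter to 67 mm, lid knob 20 mm diameter up to 80 mm. 0.28 to 0.56 kg. Origin at the centre of its underside, z up. It stands among the clutter to the robot's right, swapping places from start to start.
- cruet: Tall green glass cruet, round: body 61 mm diameter up to 80 mm, shoulder, neck 29 mm diameter from 100 to 133 mm, closed steel twist cap 34 mm diameter from 133 to 165 mm (its top). 0.25 to 0.5 kg. Origin at the centre of its underside, z up. It stands among the clutter to the robot's right, swapping places from start to start.
- bowls: Bystander: nested stack of four blue plastic bowls, rim 110 mm diameter, foot 60 mm, 86 mm tall; in the middle of the clutter, with salt box, crock, cruet and jug standing about 140 mm from its centre on four sides. Origin at the centre of its underside. A steel steamer 210 mm tall stands well outside, about x = 0.24, y = -0.61 m.
- jug: Bystander: terracotta jug 135 mm tall, belly 76 mm diameter, with a side handle to 58 mm from its axis along its +x. Origin at the centre of its underside. It stands among the clutter to the robot's right, swapping places from start to start.
- spoon_rest: Bystander: flat white ceramic spoon rest, 260 mm (x) by 90 mm (y) with a 14 mm high rim, lying before the front of the stand. Origin at the centre of its underside.
- spatula: Bystander: wooden spatula 220 mm long, 9 mm thick, lying lengthways in the spoon rest; origin on its underside about its middle, blade to +x.
There are look-alikes about, which are no part of the job. There is more than one size of the crock; the one meant has the size given above. Of the things that look like the cruet, the smaller one is meant.

How it is judged (in metres and radians):
At the end, for the whole second after the job is handed in: The upper shelf is fully open (joint above 1.63 rad); the salt box and the crock stand at rest on the lower tier and the cruet on the upper shelf, each upright within 0.1 rad, its underside within 8 mm of the tier's height and its centre within 55 mm (depth) and 105 mm (width) of the tier's middle (value of joint leaf above 1.63 rad and x of saltbox in the frame of lower_mid between -0.055 and 0.055 m and y of saltbox in the frame of lower_mid between -0.105 and 0.105 m and z of saltbox in the frame of lower_mid between -0.008 and 0.008 m and angle between each of saltbox, crock, cruet's own z axis and vertical below 0.1 rad and linear speed of each of saltbox, crock, cruet below 0.03 m/s and x of crock in the frame of lower_mid between -0.055 and 0.055 m and y of crock in the frame of lower_mid between -0.105 and 0.105 m and z of crock in the frame of lower_mid between -0.008 and 0.008 m and x of cruet in the frame of upper_mid between -0.055 and 0.055 m and y of cruet in the frame of upper_mid between -0.105 and 0.105 m and z of cruet in the frame of upper_mid between -0.008 and 0.008 m); the robot touches nothing.
It fails at once if the stack of bowls is pushed more than 20 mm from its place (distance of bowls from where it was at the start of the episode above 0.02 m).
It fails at once if the jug is pushed more than 20 mm from its place (distance of jug from where it was at the start of the episode above 0.02 m).
It fails at once if the spoon rest or its spatula is pushed more than 20 mm from its place (distance of any of spoon_rest, spatula from where it was at the start of the episode above 0.02 m).
It fails at once if the salt box, crock or cruet is tipped more than 0.5 rad (angle between any of saltbox, crock, cruet's own z axis and vertical above 0.5 rad).
It fails at once if the salt box, crock or cruet is dropped or flung: moves faster than 0.6 m/s (a fall of about 18 mm) out of the fingers ((contact force between the fingers and saltbox below 0.1 N and linear speed of saltbox above 0.6 m/s) or (contact force between the fingers and crock below 0.1 N and linear speed of crock above 0.6 m/s) or (contact force between the fingers and cruet below 0.1 N and linear speed of cruet above 0.6 m/s)).
It also fails if it takes over 72 s, if anything falls off the work surface, if the arm or the gripper's body presses on something with over 40 N, if the wrist force passes 120 N, or if a joint passes its speed limit or range.

## Robot

A 6-joint arm with a two-finger parallel gripper is mounted at the origin on the work surface. World frame = base frame: x ahead of the robot, y to its left, z up, the work surface at z = 0. Lengths are in m, angles in degrees, forces in N, time in s.
With the tool pointing down it reaches from about 0.375 to 0.9 m from the base axis. Payload 3.1 kg.
Tool frame: the origin (TCP) lies at the very end of the fingers, on their centre line; the grasp point (between the pads) lies 19 mm behind it; z points along the fingers, y is the line along which they close (so a half turn about z gives the same grasp; the last joint's range is limited). The gripper opens to 87 mm and grips with 3 to 60 N. Pads are 19 mm wide; open, the fingers measure 117 mm over their backs; the gripper's body (75 mm by 190 mm) begins 51 mm behind the grasp point.
Start: joints at [-86.373, 30.224, 82.088, -0, 67.689, -10.227], TCP at [0.15, -0.607, 0.223] pointing down, gripper open.
Joint ranges: [-176.69, 176.69], [-43.24, 126.21], [12.49, 139.97], [-82, 262], [0, 151.66], [-163.58, 163.58]. Speed limits (degrees/s): [159.86, 159.86, 180, 180, 180, 180].

## Interface

Orientations are given as a 3x3 rotation matrix whose columns are the frame's x, y, z axes.
In Python, from rig import bot gives the robot as it stands.
- The arm moves only by the tool move_arm, never from a script. Its argument "increments" is a list of rows, each an object with "xyz": the shift along the tool's x, y, z in mm, a list of three; "roll": the turn about the tool's z in rad; "grip": the opening in per cent of the stroke, from 0 (shut) to 100 (fully open). A call has 1 to 5 rows; each row shifts and turns the commanded pose from where the row before left it, along the tool's axes as they then stand; what a row does not reach is not made up. A row lasts 1/12 s, in which the tool goes at most 41.7 mm and 7.16 degrees, less where a joint would pass 70% of its speed; a pose out of reach is approached as far as the arm can. A call is refused whole if a number of a shift passes 41.7 or a number of a turn 0.125, either way. A call with a gripper value outside its range is refused whole. The fingers move at their own pace and stop on an object; the grip force is fixed at half the most. Time passes only in rows, so rows that do not move let the fingers close. It gives the time, the measured TCP pose, the force, the opening and the grip force at its end, in the units of the state.
- bot.read_state(): the state, without advancing time (a new reading comes with each control period).
- bot.capture(name): name is "scene" or "top" or "wrist"; returns (picture, depth): 420x560x3 uint8, red, green, blue; 420x560 float32, m along the optical axis (not along the pixel's ray), 0 where there is no reading.
- bot.camera_model(name): a dict with "intrinsics" (3x3 intrinsics, pixels), "rvec" (rotation vector, rad) and "tvec" (3), from world to camera coordinates, as OpenCV has them; the wrist camera has in their place "tool_from_camera" (4x4, takes a point from camera to tool coordinates, whose origin is the TCP and whose axes are the flange's). Camera axes: x right, y down, z forward; pixel columns grow to the right and rows downward; lengths in m; the calibration is good to about 2 mm. A picture is of the moment at which its call begins: read the wrist's pose just before it. camera_model takes no time and is no camera call.
- bot.hand_in(): hands the job in; it is judged then, once.
Trained networks look in the newest picture that a camera, given by its name, has taken for a name from the list of things; names that differ only in an ending like _2 or _b are one class to them, and where a whole thing is asked for, a point or a joint stands for the part that bears it (a point fixed in the world has none). Each returns a list of dicts, best first, with "conf" (0 to 1); they miss things now and then, are a little off and sometimes report something else, mostly with a low value. They report only what shows in the picture. A call takes as long as a camera call. They do not tell look-alikes from the thing itself.
- bot.spot_in(label, camera): "at" ([x, y, z] in m, in the coordinates of the camera as it stood for that picture, good to about 4 mm: the middle of the surface that is visible of it).
- bot.trace(label, camera): "mask" (420x560 bool, what is visible of it).
The state is a dict: "time_s": time; "joint_positions": joint angles; "qvel": joint speeds; "tau": joint torques, N m; "position": TCP position; "tcp_rot": TCP orientation; "force": force on the tool from outside, world axes, zero at the start; "moment": the same for the moment, N m; "opening": opening from 0.0 (shut) to 1.0 (fully open); "grasp_force": force on a finger pad.
Only numpy, scipy, OpenCV 4.12 (cv2) and the standard library are available. Lean on these libraries where they do the work, as an engineer would, in place of code of your own. Each camera call takes 0.05 s, during which the arm holds its last target. There are 200 camera calls.

## Working session

There is one attempt and no reset: what is moved stays moved. The work goes in short steps, Python scripts to look and compute and a tool call to move; the robot and the scene stay as the last step left them, time stands still between calls to the robot, and variables do not carry over. Pictures are saved under pics/ and viewed, at most 10 in all, crops included, and the job is handed in when it is done.

Besides the shell and the picture viewer there is one more tool, called after ">>>" in YAML: its name, and indented under it one key for each argument. move_arm: Moves the arm, as the interface text tells. Its arguments: {"type":"object","properties":{"increments":{"type":"array"}},"required":["increments"]}

```bash
mkdir -p pics; cat > h.py <<'E'
import numpy as np, cv2
from rig import bot
def cam(n):
    m=bot.camera_model(n);K=np.array(m["intrinsics"])
    if "rvec" in m:
        R=cv2.Rodrigues(np.array(m["rvec"],float))[0];t=np.array(m["tvec"],float).ravel()
        return K,R.T,-R.T@t
    s=bot.read_state();T=np.array(m["tool_from_camera"]);R=np.array(s["tcp_rot"])
    return K,R@T[:3,:3],R@T[:3,3]+np.array(s["position"])
def cloud(n):
    K,R,t=cam(n);im,d=bot.capture(n)
    v,u=np.indices(d.shape)
    P=np.stack([(u-K[0,2])/K[0,0]*d,(v-K[1,2])/K[1,1]*d,d],-1)@R.T+t
    P[d<=0]=np.nan
    return im,P,(K,R,t)
E
python3 - <<'E'
from h import *
for n in ["scene","top"]:
    im,P,(K,R,t)=cloud(n); cv2.imwrite(f"pics/{n}0.png",im[...,::-1]); np.savez(f"{n}0.npz",im=im,P=P)
    print(n,t.round(3))
    for l in ["stand","leaf","saltbox","crock","cruet","bowls","jug","spoon_rest","spatula"]:
        for r in bot.spot_in(l,n)[:4]:
            a=np.array(r["at"]);p=K@a;print(l,round(r["conf"],2),(R@a+t).round(3),(p[:2]/p[2]).round())
print(bot.read_state())
E
```

```text
scene [ 1.5   -0.029  1.062]
stand 0.66 [0.56  0.206 0.025] [387. 252.]
leaf 0.6 [0.591 0.254 0.257] [423. 194.]
saltbox 0.8 [ 0.408 -0.315  0.074] [197. 196.]
crock 0.83 [ 0.599 -0.356  0.067] [171. 248.]
crock 0.77 [ 0.665 -0.464  0.087] [120. 261.]
cruet 0.7 [ 0.778 -0.145  0.123] [245. 292.]
cruet 0.63 [ 0.653 -0.194  0.113] [230. 252.]
cruet 0.3 [ 0.467 -0.124  0.088] [264. 208.]
cruet 0.27 [0.467 0.011 0.007] [313. 230.]
bowls 0.78 [ 0.504 -0.252  0.064] [216. 223.]
bowls 0.25 [ 0.651 -0.193  0.113] [230. 252.]
jug 0.8 [ 0.467 -0.12   0.086] [265. 208.]
spoon_rest 0.79 [0.464 0.01  0.003] [312. 230.]
spatula 0.59 [0.394 0.022 0.015] [316. 210.]
top [ 0.339 -0.091  1.686]
stand 0.74 [0.53  0.229 0.026] [172. 237.]
stand 0.19 [ 0.584 -0.358  0.07 ] [361. 221.]
stand 0.18 [0.543 0.266 0.237] [144. 223.]
leaf 0.93 [0.542 0.265 0.233] [145. 223.]
saltbox 0.84 [ 0.401 -0.307  0.074] [345. 280.]
crock 0.78 [ 0.637 -0.462  0.089] [396. 203.]
crock 0.57 [ 0.583 -0.357  0.071] [360. 221.]
cruet 0.84 [ 0.745 -0.143  0.129] [292. 164.]
cruet 0.67 [ 0.626 -0.178  0.093] [303. 205.]
bowls 0.
[... 320 characters left out ...]
6057563e-04,
        6.76882777e+01, -1.02268558e+01]), 'qvel': array([-0.0068879 , -0.01178169, -0.01339146, -0.0891812 , -0.00714454,
       -0.08174723]), 'tau': array([-6.25572702e-04, -4.40017998e+01, -1.76989925e+01,  6.32513990e-02,
        5.04315854e-02, -2.99764395e-05]), 'position': array([ 0.14968272, -0.60678908,  0.22258104]), 'tcp_rot': array([[ 9.70909831e-01,  2.39445401e-01, -1.03522549e-06],
       [ 2.39445400e-01, -9.70909830e-01, -5.66837042e-05],
       [-1.45777629e-05,  5.47868857e-05, -9.99999998e-01]]), 'force': array([ 0.27659574, -0.03596649,  0.38549851]), 'moment': array([-0.00253887,  0.05724074, -0.03475483]), 'grasp_force': 0.0, 'opening': 1.000059851948634}
```

View pics/scene0.png

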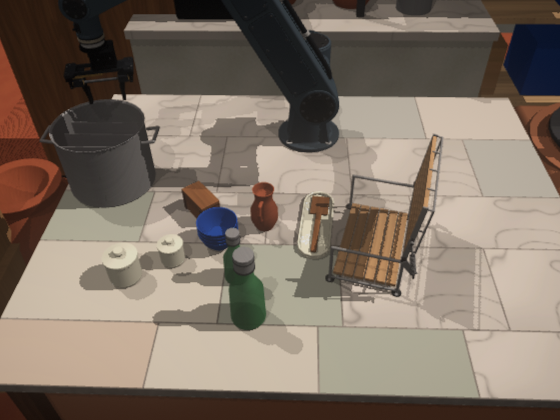

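View pics/top0.png

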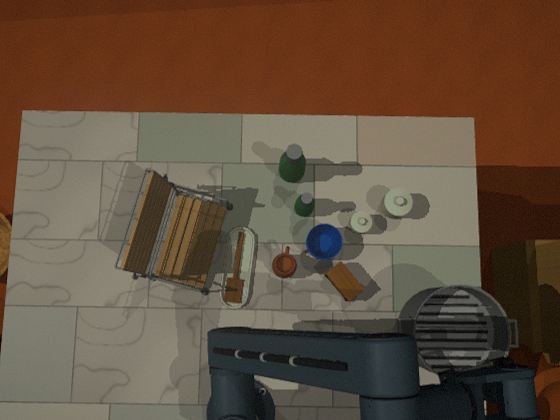

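```bash
python3 - <<'E'
from h import *
D={n:np.load(n+"0.npz") for n in("top","scene")}
c=D["scene"]["im"][170:340,90:290];cv2.imwrite("pics/crop.png",cv2.resize(c,None,fx=3.4,fy=3.4,interpolation=2)[...,::-1])
fits={}
for n in D:
    P=D[n]["P"]; Q=P.reshape(-1,3)
    def sel(c,r,lo,hi): return Q[(np.hypot(*(Q[:,:2]-c).T)<r)&(Q[:,2]>lo)&(Q[:,2]<hi)]
    a=sel((.53,.21),.2,.017,.031); r=cv2.minAreaRect(a[:,:2].astype(np.float32)); print(n,"tier",len(a),r,np.median(a[:,2]))
    a=sel((.40,-.31),.09,.066,.08); r=cv2.minAreaRect(a[:,:2].astype(np.float32)); print("salt",len(a),r,np.median(a[:,2]))
    for nm,cc,lo,hi in(("crock",(.59,-.36),.058,.1),("bigcrock",(.645,-.462),.06,.2),("cruet",(.63,-.185),.13,.2),("bigcruet",(.76,-.14),.13,.3),("bowls",(.51,-.25),.07,.1),("jug",(.45,-.12),.1,.16)):
        a=sel(cc,.07,lo,hi)
        if len(a)>3: print(nm,len(a),"z",np.percentile(a[:,2],[50,98]).round(3),"rect",[np.round(x,3) for x in cv2.minEnclosingCircle(a[:,:2].astype(np.float32))])
    a=sel((.55,.27),.25,.14,.33)
    m=a.mean(0);u,s,v=np.linalg.svd(a-m,full_matrices=False);print("leaf",len(a),m.round(3),v[2].round(3), np.degrees(np.arctan2(v[2][1],v[2][0])),"zmax",a[:,2].max())
E
```

```text
top tier 3683 ((0.5134235620498657, 0.13599970936775208), (0.24217894673347473, 0.2780751883983612), 75.30913543701172) 0.02346493938704941
salt 670 ((0.4115310609340668, -0.29650455713272095), (0.14194528758525848, 0.060293883085250854), 39.932701110839844) 0.07181465338567927
crock 358 z [0.067 0.082] rect [array([ 0.584, -0.359]), np.float64(0.034)]
bigcrock 642 z [0.086 0.105] rect [array([ 0.646, -0.469]), np.float64(0.045)]
cruet 128 z [0.162 0.171] rect [array([ 0.636, -0.184]), np.float64(0.018)]
bigcruet 390 z [0.219 0.23 ] rect [array([ 0.755, -0.143]), np.float64(0.031)]
bowls 345 z [0.081 0.092] rect [array([ 0.507, -0.25 ]), np.float64(0.068)]
jug 351 z [0.12  0.139] rect [array([ 0.456, -0.125]), np.float64(0.04)]
leaf 2732 [0.543 0.265 0.235] [-0.242 -0.955  0.174] -104.2149996280732 zmax 0.30314712591329185
scene tier 3897 ((0.514279305934906, 0.13413605093955994), (0.2405296266078949, 0.2911962866783142), 76.99064636230469) 0.025234441433278798
salt 634 ((0.4120524525642395, -0.30018213391304016), (0.1485891342163086, 0.06435094028711319), 37.56300735473633) 0.07345190004052454
crock 428 z [0.068 0.083] rect [array([ 0.582, -0.363]), np.float64(0.035)]
bigcrock 938 z [0.087 0.106] rect [array([ 0.644, -0.475]), np.float64(0.047)]
cruet 244 z [0.163 0.17 ] rect [array([ 0.637, -0.19 ]), np.float64(0.02)]
bigcruet 981 z [0.193 0.229] rect [array([ 0.76 , -0.146]), np.float64(0.03)]
bowls 486 z [0.08 0.09] rect [array([ 0.51 , -0.255]), np.float64(0.067)]
jug 443 z [0.121 0.139] rect [array([ 0.458, -0.129]), np.float64(0.043)]
leaf 1913 [0.58  0.256 0.24 ] [ 0.222  0.961 -0.167] 77.00438458987173 zmax 0.30040898884878564
```

View pics/crop.png

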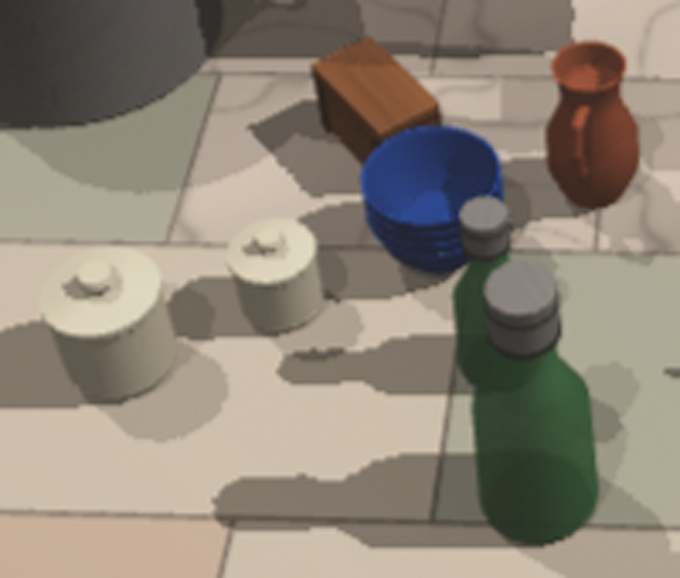

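```bash
python3 - <<'E'
from h import *
th=np.radians(76.5);ex=np.array([np.cos(th),np.sin(th)]);ey=np.array([-ex[1],ex[0]])
for n in("top","scene"):
    Q=np.load(n+"0.npz")["P"].reshape(-1,3);im=np.load(n+"0.npz")["im"].reshape(-1,3).astype(int)
    wood=(im[:,0]>im[:,2]*1.5)
    a=Q[wood&(abs(Q[:,2]-.024)<.008)&(np.hypot(*(Q[:,:2]-(.53,.21)).T)<.18)]
    a=a[a[:,:2]@ex>.17]
    print(n,len(a),cv2.minAreaRect(a[:,:2].astype(np.float32)),"ex",np.percentile(a[:,:2]@ex,[0.5,99.5]).round(3),"ey",np.percentile(a[:,:2]@ey,[.5,99.5]).round(3))
    a=Q[wood&(Q[:,2]>.14)&(np.hypot(*(Q[:,:2]-(.55,.27)).T)<.2)]
    print("leaf ey",np.percentile(a[:,:2]@ey,[.5,99.5]).round(3),cv2.minAreaRect(a[:,:2].astype(np.float32)), "top ex",np.median(a[a[:,2]>.285][:,:2]@ex))
    z=a[:,2];A=np.c_[a[:,:2]@ey,z,np.ones(len(a))];s=np.linalg.lstsq(A,a[:,:2]@ex,rcond=None)[0];print("plane: dyaw",s[0],"slope",s[1],"ex at z127",s[1]*.127+s[2]+s[0]*np.mean(A[:,0]))
    a=Q[(np.hypot(*(Q[:,:2]-(.41,-.31)).T)<.09)&(abs(Q[:,2]-.072)<.005)&wood]
    r=cv2.minAreaRect(a[:,:2].astype(np.float32));print("salt",len(a),r,cv2.boxPoints(r).round(3).tolist())
E
```

```text
top 3717 ((0.5207945108413696, 0.17178070545196533), (0.15945689380168915, 0.26593926548957825), 75.66608428955078) ex [0.209 0.367] ey [-0.597 -0.335]
leaf ey [-0.599 -0.333] ((0.5434691309928894, 0.2643839418888092), (0.030636044219136238, 0.2696579396724701), 75.65205383300781) top ex 0.39180614407244124
plane: dyaw 0.013345747688505787 slope 0.1362750679777998 ex at z127 0.36817337099925795
salt 575 ((0.39859646558761597, -0.30701613426208496), (0.10861203074455261, 0.059672143310308456), 40.099063873291016) [[0.33799999952316284, -0.3190000057220459], [0.37599998712539673, -0.36500000953674316], [0.45899999141693115, -0.29499998688697815], [0.42100000381469727, -0.24899999797344208]]
scene 3733 ((0.5201606750488281, 0.1685349941253662), (0.15806934237480164, 0.2730761766433716), 75.81978607177734) ex [0.207 0.364] ey [-0.6   -0.337]
leaf ey [-0.606 -0.335] ((0.5448637008666992, 0.26137495040893555), (0.03383193165063858, 0.2789156436920166), 74.35374450683594) top ex 0.38934936339859666
plane: dyaw 0.01645489697182355 slope 0.1519977520857328 ex at z127 0.3628865204361087
salt 545 ((0.3998103737831116, -0.3111741542816162), (0.11661626398563385, 0.06052713841199875), 39.878997802734375) [[0.335999995470047, -0.32499998807907104], [0.37400001287460327, -0.3720000088214874], [0.46399998664855957, -0.296999990940094], [0.42500001192092896, -0.25099998712539673]]
```

```bash
cat >> h.py <<'E'
def plan(wps, grip=100, step=40):
    """wps: (x,y,z,psi_deg or None[,step]); psi = heading of tool y. prints rows: x y z roll, 5 per call"""
    s=bot.read_state();p=np.array(s["position"]);ty=np.array(s["tcp_rot"])[:,1];psi=np.arctan2(ty[1],ty[0]);rows=[]
    print("at",p.round(4),np.degrees(psi).round(1),"t",round(s["time_s"],2),"open",round(s["opening"],3),"F",np.round(s["force"],1),"gf",round(s["grasp_force"],1),"j6",s["joint_positions"][5].round())
    for w in wps:
        st=w[4] if len(w)>4 else step
        tgt=np.array(w[:3]);dpsi=0 if w[3] is None else (np.radians(w[3])-psi+np.pi/2)%np.pi-np.pi/2
        n=max(1,int(np.ceil(max(np.linalg.norm(tgt-p)*1e3/st,abs(dpsi)/.124))))
        for k in range(n):
            d=(tgt-p)/(n-k);r=-round(-(dpsi)/(n-k),3);c,si=np.cos(psi),np.sin(psi)
            t=np.round([1e3*(-d[0]*si+d[1]*c),1e3*(d[0]*c+d[1]*si),-1e3*d[2]],0 if n-k>1 else 1)
            rows.append((*t,round(-r,3)))
            p=p+np.array([-t[0]*si+t[1]*c,t[0]*c+t[1]*si,-t[2]])/1e3;psi+=r;dpsi-=r
        rows.append("|")
    print(rows)
S0=np.array([.5205,.170]);YS=np.radians(75.7)
def stand(x,y): 
    c,s=np.cos(YS),np.sin(YS);return S0+[c*x-s*y,s*x+c*y]
E
python3 - <<'E'
from h import *
plan([(.2,-.55,.28,None),(.399,-.309,.20,-50),(.399,-.309,.034,-50,30)])
E
```

```text
at [ 0.1497 -0.6068  0.2226] -76.1 t 1.0 open 1.0 F [ 0.3 -0.   0.4] gf 0.0 j6 -10.0
[(np.float64(21.0), np.float64(-14.0), np.float64(-19.0), 0.0), (np.float64(21.0), np.float64(-15.0), np.float64(-19.0), -0.0), (np.float64(20.5), np.float64(-14.1), np.float64(-19.4), -0.0), '|', (np.float64(28.0), np.float64(-21.0), np.float64(9.0), np.float64(-0.051)), (np.float64(29.0), np.float64(-19.0), np.float64(9.0), np.float64(-0.051)), (np.float64(30.0), np.float64(-18.0), np.float64(9.0), np.float64(-0.051)), (np.float64(31.0), np.float64(-16.0), np.float64(9.0), np.float64(-0.051)), (np.float64(31.0), np.float64(-15.0), np.float64(9.0), np.float64(-0.05)), (np.float64(32.0), np.float64(-13.0), np.float64(9.0), np.float64(-0.051)), (np.float64(33.0), np.float64(-11.0), np.float64(9.0), np.float64(-0.05)), (np.float64(33.0), np.float64(-10.0), np.float64(8.0), np.float64(-0.051)), (np.float64(33.8), np.float64(-7.8), np.float64(9.0), np.float64(-0.05)), '|', (np.float64(0.0), np.float64(-0.0), np.float64(28.0), np.float64(-0.0)), (np.float64(0.0), np.float64(-0.0), np.float64(28.0), np.float64(-0.0)), (np.float64(0.0), np.float64(-0.0), np.float64(27.0), np.float64(-0.0)), (np.float64(0.0), np.float64(-0.0), np.float64(28.0), np.float64(-0.0)), (np.float64(0.0), np.float64(-0.0), np.float64(27.0), np.float64(-0.0)), (np.float64(0.0), np.float64(-0.0), np.float64(28.0), np.float64(-0.0)), '|']
```

>>> move_arm:
  increments:
    - {"xyz": [21,-14,-19],"roll": 0,"grip": 100}
    - {"xyz": [21,-15,-19],"roll": 0,"grip": 100}
    - {"xyz": [20,-14,-19],"roll": 0,"grip": 100}
    - {"xyz": [28,-21,9],"roll": -0.051,"grip": 100}
    - {"xyz": [29,-19,9],"roll": -0.051,"grip": 100}

```text
time_s: 1.42
position: [0.2449, -0.4974, 0.2636]
tcp_rot: [[0.941, 0.338, 0.002], [0.338, -0.941, -0.006], [-0.0, 0.006, -1.0]]
force: [0.6, 0.3, -1.4]
opening: 1.001
grasp_force: 0.0
```

>>> move_arm:
  increments:
    - {"xyz": [30,-18,9],"roll": -0.051,"grip": 100}
    - {"xyz": [31,-16,9],"roll": -0.051,"grip": 100}
    - {"xyz": [31,-15,9],"roll": -0.05,"grip": 100}
    - {"xyz": [32,-13,9],"roll": -0.051,"grip": 100}
    - {"xyz": [33,-11,9],"roll": -0.05,"grip": 100}

```text
time_s: 1.83
position: [0.3554, -0.3614, 0.2164]
tcp_rot: [[0.826, 0.564, 0.0], [0.564, -0.826, -0.001], [-0.0, 0.001, -1.0]]
force: [0.4, 0.3, -0.5]
opening: 1.0
grasp_force: 0.0
```

>>> move_arm:
  increments:
    - {"xyz": [33,-10,8],"roll": -0.051,"grip": 100}
    - {"xyz": [34,-8,9],"roll": -0.05,"grip": 100}
    - {"xyz": [0,0,0],"roll": 0,"grip": 100}
    - {"xyz": [0,0,0],"roll": 0,"grip": 100}

```text
time_s: 2.17
position: [0.3992, -0.3073, 0.1992]
tcp_rot: [[0.764, 0.645, -0.001], [0.645, -0.764, 0.001], [-0.0, -0.001, -1.0]]
force: [-0.4, -0.7, -0.1]
opening: 1.001
grasp_force: 0.0
```

```bash
cat >> h.py <<'E'
def rect(c,rad,lo,hi,n="wrist",name=None):
    im,P,_=cloud(n);Q=P.reshape(-1,3)
    if name: cv2.imwrite(f"pics/{name}.png",im[...,::-1])
    a=Q[(np.hypot(*(Q[:,:2]-c).T)<rad)&(Q[:,2]>lo)&(Q[:,2]<hi)];a32=a[:,:2].astype(np.float32)
    print(len(a),cv2.minAreaRect(a32),cv2.minEnclosingCircle(a32),"z",np.percentile(a[:,2],[2,50,98]).round(4));return P
E
python3 - <<'E'
from h import *
rect((.399,-.309),.08,.065,.08,name="w1")
plan([(.399,-.309,.034,-50,30)])
E
```

```text
9088 ((0.3984011113643646, -0.3087676763534546), (0.11042848229408264, 0.06004847586154938), 39.982791900634766) ((0.39825859665870667, -0.30865612626075745), 0.06201689690351486) z [0.0695 0.0712 0.0726]
at [ 0.399  -0.3089  0.1997] -49.9 t 2.22 open 1.002 F [-0.  -0.4  0.3] gf 0.0 j6 -0.0
[(np.float64(-0.0), np.float64(0.0), np.float64(28.0), np.float64(0.0)), (np.float64(-0.0), np.float64(0.0), np.float64(28.0), np.float64(0.0)), (np.float64(-0.0), np.float64(0.0), np.float64(27.0), np.float64(0.0)), (np.float64(-0.0), np.float64(0.0), np.float64(28.0), np.float64(0.0)), (np.float64(-0.0), np.float64(0.0), np.float64(27.0), np.float64(0.001)), (np.float64(-0.1), np.float64(0.1), np.float64(27.7), np.float64(0.0)), '|']
```

View pics/w1.png

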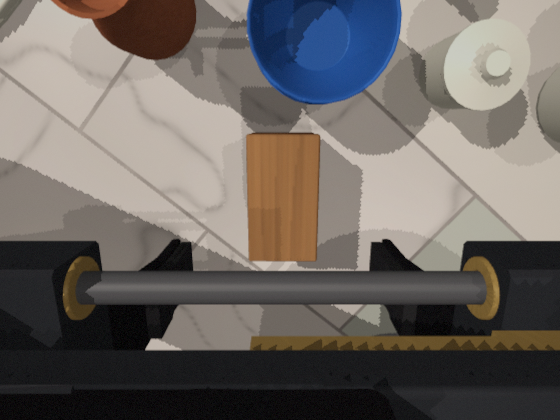

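>>> move_arm:
  increments:
    - {"xyz": [0,0,28],"roll": 0,"grip": 100}
    - {"xyz": [0,0,28],"roll": 0,"grip": 100}
    - {"xyz": [0,0,27],"roll": 0,"grip": 100}
    - {"xyz": [0,0,28],"roll": 0,"grip": 100}
    - {"xyz": [0,0,27],"roll": 0,"grip": 100}

```text
time_s: 2.63
position: [0.3982, -0.3114, 0.061]
tcp_rot: [[0.768, 0.64, 0.002], [0.64, -0.768, -0.002], [-0.0, 0.003, -1.0]]
force: [0.5, -0.1, -0.5]
opening: 1.005
grasp_force: 0.0
```

>>> move_arm:
  increments:
    - {"xyz": [0,0,28],"roll": 0,"grip": 100}
    - {"xyz": [0,0,0],"roll": 0,"grip": 0}
    - {"xyz": [0,0,0],"roll": 0,"grip": 0}
    - {"xyz": [0,0,0],"roll": 0,"grip": 0}
    - {"xyz": [0,0,0],"roll": 0,"grip": 0}

```text
time_s: 3.05
position: [0.3992, -0.3106, 0.0353]
tcp_rot: [[0.767, 0.642, 0.002], [0.642, -0.767, -0.003], [-0.0, 0.004, -1.0]]
force: [0.1, -0.2, -0.2]
opening: 0.782
grasp_force: 0.0
```

>>> move_arm:
  increments:
    - {"xyz": [0,0,0],"roll": 0,"grip": 0}
    - {"xyz": [0,0,0],"roll": 0,"grip": 0}
    - {"xyz": [0,0,-5],"roll": 0,"grip": 0}
    - {"xyz": [0,0,-10],"roll": 0,"grip": 0}
    - {"xyz": [0,0,-15],"roll": 0,"grip": 0}

```text
time_s: 3.47
position: [0.3979, -0.308, 0.0637]
tcp_rot: [[0.766, 0.643, -0.002], [0.643, -0.766, 0.002], [0.0, -0.003, -1.0]]
force: [0.3, -0.6, -1.6]
opening: 0.688
grasp_force: 30.0
```

```bash
python3 - <<'E'
from h import *
np.set_printoptions(suppress=True)
p=stand(-.025,.058);print(p)
plan([(.399,-.309,.24,-50,30),(*p,.24,75.7,28),(*p,.07,75.7,25)])
E
```

```text
[0.45812211 0.16010055]
at [ 0.3979 -0.308   0.0637] -50.0 t 3.47 open 0.688 F [ 0.3 -0.6 -1.6] gf 30.0 j6 -0.0
[(np.float64(0.0), np.float64(0.0), np.float64(-29.0), np.float64(-0.0)), (np.float64(0.0), np.float64(0.0), np.float64(-29.0), np.float64(-0.0)), (np.float64(0.0), np.float64(0.0), np.float64(-30.0), np.float64(-0.0)), (np.float64(0.0), np.float64(0.0), np.float64(-29.0), np.float64(-0.0)), (np.float64(0.0), np.float64(1.0), np.float64(-30.0), np.float64(-0.0)), (np.float64(0.2), np.float64(0.4), np.float64(-29.3), np.float64(-0.0)), '|', (np.float64(20.0), np.float64(-19.0), np.float64(-0.0), np.float64(0.056)), (np.float64(19.0), np.float64(-20.0), np.float64(-0.0), np.float64(0.056)), (np.float64(18.0), np.float64(-21.0), np.float64(-0.0), np.float64(0.056)), (np.float64(17.0), np.float64(-22.0), np.float64(-0.0), np.float64(0.056)), (np.float64(16.0), np.float64(-23.0), np.float64(-0.0), np.float64(0.056)), (np.float64(14.0), np.float64(-24.0), np.float64(-0.0), np.float64(0.056)), (np.float64(13.0), np.float64(-25.0), np.float64(-0.0), np.float64(0.056)), (np.float64(
[... 569 characters left out ...]
 np.float64(0.056)), (np.float64(-0.0), np.float64(-28.0), np.float64(-0.0), np.float64(0.055)), (np.float64(-1.6), np.float64(-27.0), np.float64(-0.0), np.float64(0.056)), '|', (np.float64(-0.0), np.float64(-0.0), np.float64(24.0), np.float64(-0.0)), (np.float64(-0.0), np.float64(-0.0), np.float64(24.0), np.float64(-0.0)), (np.float64(-0.0), np.float64(-0.0), np.float64(24.0), np.float64(-0.0)), (np.float64(-0.0), np.float64(-0.0), np.float64(24.0), np.float64(-0.0)), (np.float64(-0.0), np.float64(-0.0), np.float64(25.0), np.float64(-0.0)), (np.float64(-0.0), np.float64(-0.0), np.float64(24.0), np.float64(-0.0)), (np.float64(-0.0), np.float64(-0.0), np.float64(25.0), np.float64(-0.0)), '|']
```

>>> move_arm:
  increments:
    - {"xyz": [0,0,-29],"roll": 0,"grip": 0}
    - {"xyz": [0,0,-29],"roll": 0,"grip": 0}
    - {"xyz": [0,0,-30],"roll": 0,"grip": 0}
    - {"xyz": [0,0,-29],"roll": 0,"grip": 0}
    - {"xyz": [0,0,-30],"roll": 0,"grip": 0}

```text
time_s: 3.88
position: [0.398, -0.308, 0.2125]
tcp_rot: [[0.766, 0.643, -0.0], [0.643, -0.766, 0.0], [0.0, -0.001, -1.0]]
force: [-0.0, 0.4, -2.9]
opening: 0.689
grasp_force: 30.0
```

>>> move_arm:
  increments:
    - {"xyz": [0,1,-29],"roll": 0,"grip": 0}
    - {"xyz": [20,-19,0],"roll": 0.056,"grip": 0}
    - {"xyz": [19,-20,0],"roll": 0.056,"grip": 0}
    - {"xyz": [18,-21,0],"roll": 0.056,"grip": 0}
    - {"xyz": [17,-22,0],"roll": 0.056,"grip": 0}

```text
time_s: 4.3
position: [0.4118, -0.1982, 0.2403]
tcp_rot: [[0.891, 0.453, 0.0], [0.453, -0.891, 0.0], [0.0, -0.0, -1.0]]
force: [0.8, -0.0, -3.1]
opening: 0.692
grasp_force: 30.0
```

>>> move_arm:
  increments:
    - {"xyz": [16,-23,0],"roll": 0.056,"grip": 0}
    - {"xyz": [14,-24,0],"roll": 0.056,"grip": 0}
    - {"xyz": [13,-25,0],"roll": 0.056,"grip": 0}
    - {"xyz": [12,-25,0],"roll": 0.056,"grip": 0}
    - {"xyz": [10,-26,0],"roll": 0.056,"grip": 0}

```text
time_s: 4.72
position: [0.4291, -0.0596, 0.2401]
tcp_rot: [[0.982, 0.19, 0.0], [0.19, -0.982, 0.0], [0.0, -0.0, -1.0]]
force: [1.5, -0.9, -3.3]
opening: 0.688
grasp_force: 30.0
```

>>> move_arm:
  increments:
    - {"xyz": [9,-26,0],"roll": 0.055,"grip": 0}
    - {"xyz": [7,-27,0],"roll": 0.056,"grip": 0}
    - {"xyz": [6,-27,0],"roll": 0.055,"grip": 0}
    - {"xyz": [4,-28,0],"roll": 0.056,"grip": 0}
    - {"xyz": [3,-28,0],"roll": 0.055,"grip": 0}

```text
time_s: 5.13
position: [0.4465, 0.0786, 0.2401]
tcp_rot: [[0.996, -0.086, -0.0], [-0.086, -0.996, 0.0], [-0.0, -0.0, -1.0]]
force: [0.5, -0.1, -1.7]
opening: 0.686
grasp_force: 30.0
```

>>> move_arm:
  increments:
    - {"xyz": [1,-28,0],"roll": 0.056,"grip": 0}
    - {"xyz": [0,-28,0],"roll": 0.055,"grip": 0}
    - {"xyz": [-1.5,-27,0],"roll": 0.056,"grip": 0}
    - {"xyz": [0,0,0],"roll": 0,"grip": 0}
    - {"xyz": [0,0,0],"roll": 0,"grip": 0}

```text
time_s: 5.55
position: [0.4576, 0.1605, 0.2399]
tcp_rot: [[0.97, -0.244, -0.0], [-0.244, -0.97, -0.0], [-0.0, 0.0, -1.0]]
force: [0.2, -0.1, -2.1]
opening: 0.684
grasp_force: 30.0
```

```bash
sed -i 's/    print(rows)/    print(" ".join(r if r=="|" else "%g,%g,%g;%g"%tuple(np.array(r)+0.) for r in rows))/' h.py; python3 - <<'E'
from h import *
im,P,_=cloud("wrist");cv2.imwrite("pics/w2.png",im[...,::-1])
p=stand(-.025,.058)
plan([(*p,.07,75.7,25)])
E
```

```text
at [0.4576 0.1595 0.2398] -104.2 t 5.6 open 0.687 F [-0.8 -0.3 -2.9] gf 30.0 j6 110.0
0,0,24;0 0,0,24;0 0,0,24;0 0,0,24;0 0,0,25;0.001 0,0,24;0 0.4,-0.7,24.8;0.001 |
```

View pics/w2.png

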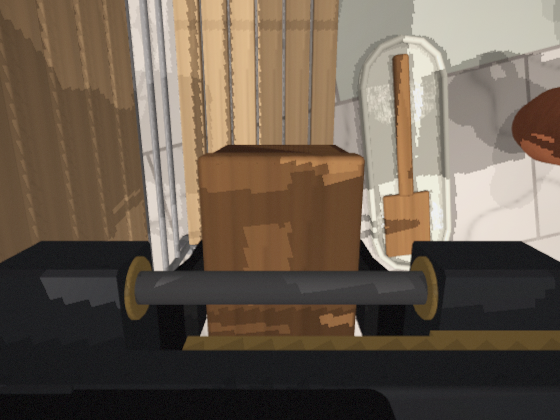

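>>> move_arm:
  increments:
    - {"xyz": [0,0,24],"roll": 0,"grip": 0}
    - {"xyz": [0,0,24],"roll": 0,"grip": 0}
    - {"xyz": [0,0,24],"roll": 0,"grip": 0}
    - {"xyz": [0,0,24],"roll": 0,"grip": 0}
    - {"xyz": [0,-0.5,24],"roll": 0,"grip": 0}

```text
time_s: 6.02
position: [0.4585, 0.1584, 0.1191]
tcp_rot: [[0.969, -0.249, 0.0], [-0.249, -0.969, -0.0], [0.0, 0.0, -1.0]]
force: [0.5, 1.2, -3.1]
opening: 0.686
grasp_force: 30.0
```

>>> move_arm:
  increments:
    - {"xyz": [0,0,24],"roll": 0,"grip": 0}
    - {"xyz": [0,0,20],"roll": 0,"grip": 0}
    - {"xyz": [0,0,8],"roll": 0,"grip": 0}
    - {"xyz": [0,0,4],"roll": 0,"grip": 0}
    - {"xyz": [0,0,2],"roll": 0,"grip": 0}

```text
time_s: 6.43
position: [0.4589, 0.1591, 0.0616]
tcp_rot: [[0.969, -0.248, -0.0], [-0.248, -0.969, -0.0], [-0.0, 0.0, -1.0]]
force: [0.0, -0.1, -2.6]
opening: 0.685
grasp_force: 30.0
```

>>> move_arm:
  increments:
    - {"xyz": [0,0,1],"roll": 0,"grip": 0}
    - {"xyz": [0,0,1],"roll": 0,"grip": 0}
    - {"xyz": [0,0,0],"roll": 0,"grip": 0}

```text
time_s: 6.68
position: [0.4593, 0.1598, 0.0604]
tcp_rot: [[0.969, -0.248, 0.002], [-0.248, -0.969, 0.0], [0.002, -0.001, -1.0]]
force: [-0.2, 0.3, -2.4]
opening: 0.688
grasp_force: 30.0
```

>>> move_arm:
  increments:
    - {"xyz": [0,0,1],"roll": 0,"grip": 0}
    - {"xyz": [0,0,0.5],"roll": 0,"grip": 0}
    - {"xyz": [0,0,0],"roll": 0,"grip": 0}

```text
time_s: 6.93
position: [0.4594, 0.1599, 0.0594]
tcp_rot: [[0.969, -0.247, 0.002], [-0.247, -0.969, 0.0], [0.002, -0.001, -1.0]]
force: [-1.2, -0.5, 6.4]
opening: 0.685
grasp_force: 30.0
```

>>> move_arm:
  increments:
    - {"xyz": [0,0,1],"roll": 0,"grip": 0}
    - {"xyz": [0,0,0],"roll": 0,"grip": 0}

```text
time_s: 7.1
position: [0.4594, 0.1599, 0.0593]
tcp_rot: [[0.969, -0.247, 0.003], [-0.247, -0.969, -0.0], [0.003, -0.001, -1.0]]
force: [-1.4, -0.2, 12.9]
opening: 0.685
grasp_force: 30.0
```

>>> move_arm:
  increments:
    - {"xyz": [0,0,-0.5],"roll": 0,"grip": 100}
    - {"xyz": [0,0,0],"roll": 0,"grip": 100}
    - {"xyz": [0,0,0],"roll": 0,"grip": 100}
    - {"xyz": [0,0,0],"roll": 0,"grip": 100}
    - {"xyz": [0,0,0],"roll": 0,"grip": 100}

```text
time_s: 7.52
position: [0.4586, 0.1598, 0.0575]
tcp_rot: [[0.969, -0.248, -0.0], [-0.248, -0.969, 0.0], [-0.0, 0.0, -1.0]]
force: [-0.2, -0.2, -0.6]
opening: 0.956
grasp_force: 0.0
```

>>> move_arm:
  increments:
    - {"xyz": [0,0,-10],"roll": 0,"grip": 100}
    - {"xyz": [0,0,-30],"roll": 0,"grip": 100}
    - {"xyz": [0,0,-40],"roll": 0,"grip": 100}
    - {"xyz": [0,0,-40],"roll": 0,"grip": 100}
    - {"xyz": [0,0,-40],"roll": 0,"grip": 100}

```text
time_s: 7.93
position: [0.4579, 0.1597, 0.2196]
tcp_rot: [[0.969, -0.248, -0.001], [-0.248, -0.969, -0.0], [-0.001, 0.0, -1.0]]
force: [1.5, 0.7, 0.1]
opening: 0.997
grasp_force: 0.0
```

```bash
python3 - <<'E'
from h import *
P=rect(stand(-.025,.058),.075,.085,.11)
plan([(.583,-.361,.22,34,40)])
E
```

```text
9364 ((0.4594680368900299, 0.16078056395053864), (0.06017356365919113, 0.10965882986783981), 75.7123031616211) ((0.4591439962387085, 0.16057130694389343), 0.06179269775748253) z [0.0934 0.0951 0.0966]
at [0.4631 0.1605 0.2271] -104.3 t 7.98 open 1.007 F [ 1.8 -0.   4.1] gf 0.0 j6 110.0
18,34,1;0.052 19,33,0;0.052 21,32,1;0.052 23,31,0;0.052 24,30,1;0.052 26,28,0;0.052 27,27,1;0.052 28,26,0;0.052 30,24,1;0.052 31,22,0;0.052 32,21,1;0.052 33,19,0;0.052 34,17,1;0.052 34.4,16,0.1;0.052 |
```

>>> move_arm:
  increments:
    - {"xyz": [18,34,0],"roll": 0.052,"grip": 100}
    - {"xyz": [19,33,0],"roll": 0.052,"grip": 100}
    - {"xyz": [21,32,0],"roll": 0.052,"grip": 100}
    - {"xyz": [23,31,0],"roll": 0.052,"grip": 100}
    - {"xyz": [24,30,0],"roll": 0.052,"grip": 100}

```text
time_s: 8.4
position: [0.5017, -0.0287, 0.2181]
tcp_rot: [[0.872, -0.49, 0.001], [-0.49, -0.872, -0.0], [0.001, -0.0, -1.0]]
force: [0.8, 0.9, 0.1]
opening: 0.996
grasp_force: 0.0
```

>>> move_arm:
  increments:
    - {"xyz": [26,28,0],"roll": 0.052,"grip": 100}
    - {"xyz": [27,27,0],"roll": 0.052,"grip": 100}
    - {"xyz": [28,26,0],"roll": 0.052,"grip": 100}
    - {"xyz": [30,24,0],"roll": 0.052,"grip": 100}
    - {"xyz": [31,22,0],"roll": 0.052,"grip": 100}

```text
time_s: 8.82
position: [0.5444, -0.2152, 0.2178]
tcp_rot: [[0.716, -0.698, -0.0], [-0.698, -0.716, 0.0], [-0.0, -0.0, -1.0]]
force: [0.7, -0.4, -0.3]
opening: 1.0
grasp_force: 0.0
```

>>> move_arm:
  increments:
    - {"xyz": [32,21,0],"roll": 0.052,"grip": 100}
    - {"xyz": [33,19,0],"roll": 0.052,"grip": 100}
    - {"xyz": [34,17,0],"roll": 0.052,"grip": 100}
    - {"xyz": [34,16,0],"roll": 0.052,"grip": 100}
    - {"xyz": [0,0,0],"roll": 0,"grip": 100}

```text
time_s: 9.23
position: [0.5788, -0.3698, 0.2175]
tcp_rot: [[0.553, -0.833, 0.003], [-0.833, -0.553, -0.006], [0.007, 0.001, -1.0]]
force: [-0.4, -0.6, -0.0]
opening: 1.002
grasp_force: 0.0
```

>>> move_arm:
  increments:
    - {"xyz": [0,0,0],"roll": 0,"grip": 100}

```text
time_s: 9.32
position: [0.5776, -0.3637, 0.217]
tcp_rot: [[0.556, -0.831, -0.0], [-0.831, -0.556, 0.0], [-0.0, -0.0, -1.0]]
force: [-0.6, 0.7, -0.2]
opening: 0.999
grasp_force: 0.0
```

```bash
python3 - <<'E'
from h import *
P=rect((.583,-.361),.055,.06,.072)
plan([(.583,-.361,.022,None,30)])
E
```

```text
3734 ((0.5830374360084534, -0.3605431616306305), (0.06619730591773987, 0.06651182472705841), 41.060791015625) ((0.5829482078552246, -0.3606429398059845), 0.03365590423345566) z [0.0633 0.0658 0.0686]
at [ 0.5773 -0.3617  0.217 ] -146.1 t 9.37 open 0.998 F [ 0.3  0.3 -0.6] gf 0.0 j6 105.0
0,-1,28;0 0,-1,28;0 1,-1,28;0 0,-1,28;0 1,0,28;0 0,-1,27;0 0.6,-0.2,28;0 |
```

>>> move_arm:
  increments:
    - {"xyz": [2,-5,20],"roll": 0,"grip": 100}
    - {"xyz": [0,0,30],"roll": 0,"grip": 100}
    - {"xyz": [0,0,30],"roll": 0,"grip": 100}
    - {"xyz": [0,0,30],"roll": 0,"grip": 100}
    - {"xyz": [0,0,0],"roll": 0,"grip": 100}

```text
time_s: 9.78
position: [0.5791, -0.3549, 0.1012]
tcp_rot: [[0.56, -0.828, -0.011], [-0.828, -0.56, 0.01], [-0.014, 0.004, -1.0]]
force: [-1.2, 0.9, -1.6]
opening: 0.999
grasp_force: 0.0
```

```bash
python3 - <<'E'
from h import *
plan([(.583,-.3606,.022,None,30)])
E
```

```text
at [ 0.5791 -0.3549  0.1012] -145.9 t 9.78 open 0.999 F [-1.2  0.9 -1.6] gf 0.0 j6 105.0
2,0,26;0 2,0,27;0 2.9,-0.1,26.2;0 |
```

>>> move_arm:
  increments:
    - {"xyz": [0,0,0],"roll": 0,"grip": 100}
    - {"xyz": [0,0,0],"roll": 0,"grip": 100}

```text
time_s: 9.95
position: [0.5842, -0.3601, 0.1093]
tcp_rot: [[0.56, -0.829, 0.002], [-0.829, -0.56, -0.001], [0.002, -0.001, -1.0]]
force: [0.1, -1.0, -0.4]
opening: 1.003
grasp_force: 0.0
```

```bash
python3 - <<'E'
from h import *
plan([(.583,-.3606,.022,None,30)])
E
```

```text
at [ 0.5842 -0.3601  0.1093] -146.0 t 9.95 open 1.003 F [ 0.1 -1.  -0.4] gf 0.0 j6 105.0
0,0,29;0 0,1,29;0 -0.2,0.3,29.3;0 |
```

>>> move_arm:
  increments:
    - {"xyz": [0,1,20],"roll": 0,"grip": 100}
    - {"xyz": [0,0,20],"roll": 0,"grip": 100}
    - {"xyz": [0,0,20],"roll": 0,"grip": 100}
    - {"xyz": [0,0,18],"roll": 0,"grip": 100}
    - {"xyz": [0,0,9],"roll": 0,"grip": 100}

```text
time_s: 10.37
position: [0.5831, -0.3612, 0.0214]
tcp_rot: [[0.559, -0.829, 0.001], [-0.829, -0.559, -0.001], [0.002, -0.0, -1.0]]
force: [-0.7, -0.1, -0.8]
opening: 0.995
grasp_force: 0.0
```

>>> move_arm:
  increments:
    - {"xyz": [0,0,0],"roll": 0,"grip": 100}
    - {"xyz": [0,0,0],"roll": 0,"grip": 0}
    - {"xyz": [0,0,0],"roll": 0,"grip": 0}
    - {"xyz": [0,0,0],"roll": 0,"grip": 0}
    - {"xyz": [0,0,0],"roll": 0,"grip": 0}

```text
time_s: 10.78
position: [0.5832, -0.3616, 0.0221]
tcp_rot: [[0.559, -0.829, 0.002], [-0.829, -0.559, -0.002], [0.003, -0.001, -1.0]]
force: [0.1, 0.3, -0.2]
opening: 0.783
grasp_force: 0.0
```

```bash
python3 - <<'E'
from h import *
p=stand(-.025,-.058);print(p)
plan([(.583,-.3606,.22,None,30),(*p,.22,75.7,28)])
E
```

```text
[0.57052794 0.13144866]
at [ 0.5832 -0.3616  0.0221] -146.0 t 10.78 open 0.783 F [ 0.1  0.3 -0.2] gf 0.0 j6 105.0
0,0,-28;0 0,0,-28;0 0,0,-28;0 0,0,-28;0 0,0,-29;0 0,0,-28;0 -1,-0.4,-28.9;0 | -23,-15,0;-0.04 -22,-16,0;-0.041 -22,-16,0;-0.04 -21,-17,0;-0.041 -20,-18,0;-0.04 -20,-19,0;-0.041 -19,-20,0;-0.04 -18,-21,0;-0.041 -17,-21,0;-0.04 -16,-22,0;-0.041 -16,-23,0;-0.04 -15,-23,0;-0.041 -13,-24,0;-0.04 -13,-24,0;-0.041 -12,-25,0;-0.04 -10,-25,0;-0.041 -9,-26,0;-0.04 -9,-25.6,0;-0.041 |
```

>>> move_arm:
  increments:
    - {"xyz": [0,0,0],"roll": 0,"grip": 0}
    - {"xyz": [0,0,0],"roll": 0,"grip": 0}
    - {"xyz": [0,0,-5],"roll": 0,"grip": 0}
    - {"xyz": [0,0,-15],"roll": 0,"grip": 0}
    - {"xyz": [0,0,-25],"roll": 0,"grip": 0}

```text
time_s: 11.2
position: [0.5797, -0.3587, 0.0628]
tcp_rot: [[0.558, -0.83, -0.007], [-0.83, -0.558, 0.006], [-0.009, 0.002, -1.0]]
force: [-0.3, 0.2, -4.1]
opening: 0.735
grasp_force: 30.0
```

>>> move_arm:
  increments:
    - {"xyz": [0,0,-30],"roll": 0,"grip": 0}
    - {"xyz": [0,0,-30],"roll": 0,"grip": 0}
    - {"xyz": [0,0,-30],"roll": 0,"grip": 0}
    - {"xyz": [0,0,-30],"roll": 0,"grip": 0}
    - {"xyz": [0,0,-30],"roll": 0,"grip": 0}

```text
time_s: 11.62
position: [0.5815, -0.3603, 0.2171]
tcp_rot: [[0.558, -0.83, -0.001], [-0.83, -0.558, 0.001], [-0.002, 0.001, -1.0]]
force: [-0.2, 0.2, -4.1]
opening: 0.735
grasp_force: 30.0
```

>>> move_arm:
  increments:
    - {"xyz": [-23,-15,0],"roll": -0.04,"grip": 0}
    - {"xyz": [-22,-16,0],"roll": -0.041,"grip": 0}
    - {"xyz": [-22,-16,0],"roll": -0.04,"grip": 0}
    - {"xyz": [-21,-17,0],"roll": -0.041,"grip": 0}
    - {"xyz": [-20,-18,0],"roll": -0.04,"grip": 0}

```text
time_s: 12.03
position: [0.5781, -0.2236, 0.2158]
tcp_rot: [[0.715, -0.699, -0.001], [-0.699, -0.715, 0.001], [-0.002, 0.0, -1.0]]
force: [0.0, 0.1, -4.1]
opening: 0.737
grasp_force: 30.0
```

>>> move_arm:
  increments:
    - {"xyz": [-20,-19,0],"roll": -0.041,"grip": 0}
    - {"xyz": [-19,-20,0],"roll": -0.04,"grip": 0}
    - {"xyz": [-18,-21,0],"roll": -0.041,"grip": 0}
    - {"xyz": [-17,-21,0],"roll": -0.04,"grip": 0}
    - {"xyz": [-16,-22,0],"roll": -0.041,"grip": 0}

```text
time_s: 12.45
position: [0.575, -0.0867, 0.2158]
tcp_rot: [[0.841, -0.541, -0.001], [-0.541, -0.841, 0.0], [-0.001, 0.0, -1.0]]
force: [-0.1, 0.3, -4.7]
opening: 0.738
grasp_force: 30.0
```

>>> move_arm:
  increments:
    - {"xyz": [-16,-23,0],"roll": -0.04,"grip": 0}
    - {"xyz": [-15,-23,0],"roll": -0.041,"grip": 0}
    - {"xyz": [-13,-24,0],"roll": -0.04,"grip": 0}
    - {"xyz": [-13,-24,0],"roll": -0.041,"grip": 0}
    - {"xyz": [-12,-25,0],"roll": -0.04,"grip": 0}

```text
time_s: 12.87
position: [0.5705, 0.0508, 0.2159]
tcp_rot: [[0.933, -0.361, -0.001], [-0.361, -0.933, -0.0], [-0.001, 0.0, -1.0]]
force: [0.8, -0.5, -3.3]
opening: 0.735
grasp_force: 30.0
```

>>> move_arm:
  increments:
    - {"xyz": [-10,-25,0],"roll": -0.041,"grip": 0}
    - {"xyz": [-9,-26,0],"roll": -0.04,"grip": 0}
    - {"xyz": [-9,-26,0],"roll": -0.041,"grip": 0}
    - {"xyz": [0,0,0],"roll": 0,"grip": 0}
    - {"xyz": [0,0,0],"roll": 0,"grip": 0}

```text
time_s: 13.28
position: [0.569, 0.1329, 0.2157]
tcp_rot: [[0.97, -0.244, -0.001], [-0.244, -0.97, -0.0], [-0.001, 0.001, -1.0]]
force: [-0.2, -0.0, -3.2]
opening: 0.735
grasp_force: 30.0
```

```bash
python3 - <<'E'
from h import *
p=stand(-.025,-.058);print(p)
plan([(*p,.06,75.7,28)])
im,P,_=cloud("scene");cv2.imwrite("pics/s2.png",im[150:320,250:480][:,:,::-1].repeat(3,0).repeat(3,1))
E
```

```text
[0.57052794 0.13144866]
at [0.569  0.1329 0.2157] -104.1 t 13.28 open 0.735 F [-0.2 -0.  -3.2] gf 30.0 j6 106.0
0,0,26;0.001 0,0,26;0 0,0,26;0.001 1,0,26;0 0,1,26;0.001 0.8,0,25.7;0 |
```

View pics/s2.png

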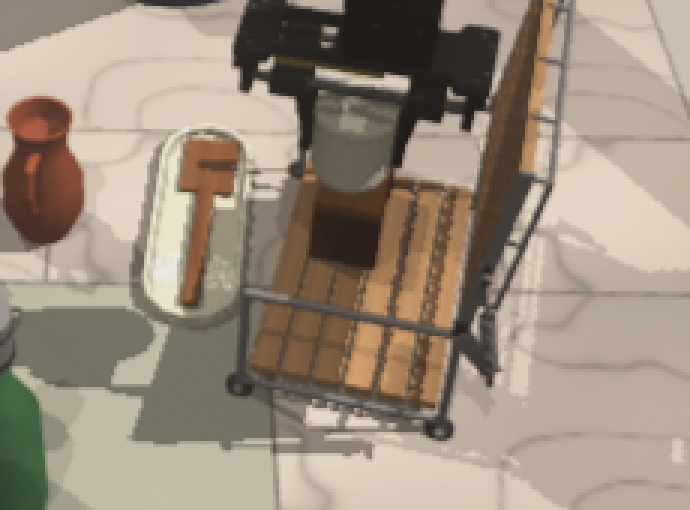

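>>> move_arm:
  increments:
    - {"xyz": [0,0,26],"roll": 0.002,"grip": 0}
    - {"xyz": [0,0,26],"roll": 0,"grip": 0}
    - {"xyz": [0,0,26],"roll": 0,"grip": 0}
    - {"xyz": [1,1,26],"roll": 0,"grip": 0}
    - {"xyz": [0,0,26],"roll": 0,"grip": 0}

```text
time_s: 13.75
position: [0.5712, 0.1285, 0.0849]
tcp_rot: [[0.968, -0.251, 0.001], [-0.251, -0.968, -0.001], [0.001, 0.0, -1.0]]
force: [0.6, 0.5, -4.2]
opening: 0.736
grasp_force: 30.0
```

>>> move_arm:
  increments:
    - {"xyz": [0,0,20],"roll": 0,"grip": 0}
    - {"xyz": [0,0,10],"roll": 0,"grip": 0}
    - {"xyz": [0,0,4],"roll": 0,"grip": 0}
    - {"xyz": [0,0,2],"roll": 0,"grip": 0}
    - {"xyz": [0,0,0],"roll": 0,"grip": 0}

```text
time_s: 14.17
position: [0.5716, 0.1298, 0.0502]
tcp_rot: [[0.968, -0.249, 0.001], [-0.249, -0.968, -0.0], [0.001, -0.0, -1.0]]
force: [-0.2, 0.4, -3.8]
opening: 0.735
grasp_force: 30.0
```

>>> move_arm:
  increments:
    - {"xyz": [0,0,1],"roll": 0,"grip": 0}
    - {"xyz": [0,0,0],"roll": 0,"grip": 0}

```text
time_s: 14.33
position: [0.5718, 0.1302, 0.0498]
tcp_rot: [[0.969, -0.249, 0.003], [-0.249, -0.969, 0.0], [0.002, -0.001, -1.0]]
force: [0.6, 0.5, -4.2]
opening: 0.737
grasp_force: 30.0
```

>>> move_arm:
  increments:
    - {"xyz": [0,0,1.5],"roll": 0,"grip": 0}
    - {"xyz": [0,0,0.5],"roll": 0,"grip": 0}
    - {"xyz": [0,0,0],"roll": 0,"grip": 0}

```text
time_s: 14.58
position: [0.5709, 0.1303, 0.0469]
tcp_rot: [[0.969, -0.248, 0.0], [-0.248, -0.969, 0.0], [0.0, -0.0, -1.0]]
force: [0.2, 0.3, -4.7]
opening: 0.738
grasp_force: 30.0
```

>>> move_arm:
  increments:
    - {"xyz": [0,0,1],"roll": 0,"grip": 0}
    - {"xyz": [0,0,0],"roll": 0,"grip": 0}

```text
time_s: 14.75
position: [0.571, 0.1303, 0.0459]
tcp_rot: [[0.969, -0.248, 0.001], [-0.248, -0.969, 0.0], [0.001, -0.0, -1.0]]
force: [0.1, 0.2, -1.4]
opening: 0.734
grasp_force: 30.0
```

>>> move_arm:
  increments:
    - {"xyz": [0,0,0.5],"roll": 0,"grip": 0}
    - {"xyz": [0,0,0],"roll": 0,"grip": 100}
    - {"xyz": [0,0,0],"roll": 0,"grip": 100}
    - {"xyz": [0,0,0],"roll": 0,"grip": 100}
    - {"xyz": [0,0,0],"roll": 0,"grip": 100}

```text
time_s: 15.17
position: [0.571, 0.1302, 0.0451]
tcp_rot: [[0.969, -0.249, 0.0], [-0.249, -0.969, 0.0], [0.0, -0.0, -1.0]]
force: [0.2, -0.5, 0.7]
opening: 0.942
grasp_force: 0.0
```

>>> move_arm:
  increments:
    - {"xyz": [0,0,-5],"roll": 0,"grip": 100}
    - {"xyz": [0,0,-15],"roll": 0,"grip": 100}
    - {"xyz": [0,0,-30],"roll": 0,"grip": 100}
    - {"xyz": [0,0,-40],"roll": 0,"grip": 100}
    - {"xyz": [0,0,-40],"roll": 0,"grip": 100}

```text
time_s: 15.58
position: [0.5698, 0.1301, 0.1758]
tcp_rot: [[0.969, -0.249, -0.003], [-0.249, -0.969, -0.0], [-0.003, 0.001, -1.0]]
force: [1.5, -0.8, 1.1]
opening: 0.997
grasp_force: 0.0
```

>>> move_arm:
  increments:
    - {"xyz": [0,0,-40],"roll": 0,"grip": 0}
    - {"xyz": [0,0,-40],"roll": 0,"grip": 0}
    - {"xyz": [0,0,-40],"roll": 0,"grip": 0}
    - {"xyz": [0,0,-40],"roll": 0,"grip": 0}
    - {"xyz": [0,0,-30],"roll": 0,"grip": 0}

```text
time_s: 16.0
position: [0.5712, 0.1303, 0.3695]
tcp_rot: [[0.969, -0.249, 0.005], [-0.249, -0.969, 0.0], [0.005, -0.001, -1.0]]
force: [0.7, -0.9, 0.4]
opening: 0.709
grasp_force: 0.0
```

```bash
python3 - <<'E'
from h import *
P=rect(stand(-.025,-.058),.06,.08,.094)
P=rect(stand(-.025,.058),.075,.094,.1)
a=stand(.165,-.0);b=stand(.005,-.0)
plan([(*a,.36,75.7,35),(*a,.262,75.7,30),(*b,.262,75.7,15)],grip=0)
E
```

```text
1967 ((0.5619748830795288, 0.12824322283267975), (0.0855398029088974, 0.06596465408802032), 16.382665634155273) ((0.55793297290802, 0.13510560989379883), 0.04695506393909454) z [0.0872 0.0899 0.0928]
1907 ((0.4804441034793854, 0.15524044632911682), (0.05967934802174568, 0.06626445055007935), 75.81216430664062) ((0.48047709465026855, 0.15524768829345703), 0.043854642659425735) z [0.0941 0.0952 0.0968]
at [0.5738 0.1304 0.3724] -104.4 t 16.1 open 0.615 F [-0.6  0.   1.2] gf 0.0 j6 106.0
-10,-32,2;0 -10,-32,2;0 -10,-32,2;0 -11,-31,2;0 -10,-32,2;-0.001 -10.7,-31.1,2.4;0 | 0,0,25;0 0,0,24;0 0,0,25;0 0,0,24;0 | 0,15,0;0 0,14,0;0 0,15,0;0 0,14,0;0 0,15,0;0 0,14,0;0 0,15,0;0 0,14,0;0 0,15,0;0 0,14,0;0 0.1,15,0;0 |
```

>>> move_arm:
  increments:
    - {"xyz": [-10,-32,0],"roll": 0,"grip": 0}
    - {"xyz": [-10,-32,0],"roll": 0,"grip": 0}
    - {"xyz": [-10,-32,0],"roll": 0,"grip": 0}
    - {"xyz": [-10,-32,0],"roll": 0,"grip": 0}
    - {"xyz": [-10,-32,0],"roll": 0,"grip": 0}

```text
time_s: 16.52
position: [0.5612, 0.2988, 0.3641]
tcp_rot: [[0.969, -0.249, -0.002], [-0.249, -0.969, -0.001], [-0.002, 0.001, -1.0]]
force: [0.4, -0.4, 0.6]
opening: 0.236
grasp_force: 0.0
```

>>> move_arm:
  increments:
    - {"xyz": [-10,-32,8],"roll": 0,"grip": 0}
    - {"xyz": [0,0,30],"roll": 0,"grip": 0}
    - {"xyz": [0,0,30],"roll": 0,"grip": 0}
    - {"xyz": [0,0,30],"roll": 0,"grip": 0}
    - {"xyz": [0,0,10],"roll": 0,"grip": 0}

```text
time_s: 16.93
position: [0.5566, 0.3301, 0.251]
tcp_rot: [[0.969, -0.248, -0.011], [-0.248, -0.969, -0.004], [-0.009, 0.007, -1.0]]
force: [-1.1, -0.1, -0.5]
opening: 0.01
grasp_force: 0.0
```

```bash
python3 - <<'E'
from h import *
plan([(*stand(.165,0),.262,75.7,35)])
im,P,_=cloud("scene");cv2.imwrite("pics/s3.png",im[100:320,250:500][:,:,::-1].repeat(2,0).repeat(2,1))
E
```

```text
at [0.5566 0.3301 0.251 ] -104.4 t 16.93 open 0.01 F [-1.1 -0.1 -0.5] gf 0.0 j6 125.0
4.6,-1,-11;-0.001 |
```

View pics/s3.png

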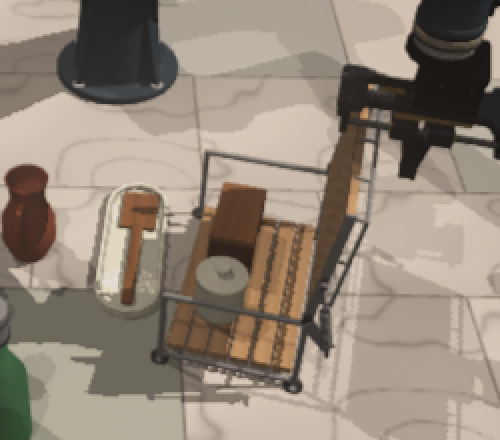

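>>> move_arm:
  increments:
    - {"xyz": [0,14,0],"roll": 0,"grip": 0}
    - {"xyz": [0,14,0],"roll": 0,"grip": 0}
    - {"xyz": [0,14,0],"roll": 0,"grip": 0}
    - {"xyz": [0,14,0],"roll": 0,"grip": 0}
    - {"xyz": [0,14,0],"roll": 0,"grip": 0}

```text
time_s: 17.4
position: [0.5442, 0.2629, 0.2592]
tcp_rot: [[0.969, -0.248, 0.005], [-0.248, -0.969, 0.002], [0.004, -0.003, -1.0]]
force: [1.5, 2.1, 3.0]
opening: 0.004
grasp_force: 1.6
```

>>> move_arm:
  increments:
    - {"xyz": [0,14,0],"roll": 0,"grip": 0}
    - {"xyz": [0,14,0],"roll": 0,"grip": 0}
    - {"xyz": [0,14,0],"roll": 0,"grip": 0}
    - {"xyz": [0,14,0],"roll": 0,"grip": 0}
    - {"xyz": [0,14,0],"roll": 0,"grip": 0}

```text
time_s: 17.82
position: [0.5243, 0.1936, 0.2564]
tcp_rot: [[0.969, -0.249, -0.003], [-0.249, -0.969, -0.001], [-0.002, 0.002, -1.0]]
force: [-0.2, 1.0, 0.4]
opening: 0.008
grasp_force: 0.2
```

>>> move_arm:
  increments:
    - {"xyz": [0,14,0],"roll": 0,"grip": 0}
    - {"xyz": [0,14,0],"roll": 0,"grip": 0}
    - {"xyz": [0,14,0],"roll": 0,"grip": 0}
    - {"xyz": [0,0,0],"roll": 0,"grip": 0}
    - {"xyz": [0,0,0],"roll": 0,"grip": 0}

```text
time_s: 18.23
position: [0.5151, 0.154, 0.2572]
tcp_rot: [[0.968, -0.25, 0.0], [-0.25, -0.968, 0.0], [0.0, -0.0, -1.0]]
force: [-0.5, -0.0, -0.8]
opening: 0.001
grasp_force: 0.0
```

```bash
python3 - <<'E'
from h import *
plan([(*stand(0,0),.3,75.7,35)])
P=rect((.5205,.17),.2,.125,.14,"scene",name="s4f")
P=rect((.637,-.187),.05,.155,.18,"scene")
E
```

```text
at [0.5151 0.154  0.2572] -104.5 t 18.23 open 0.001 F [-0.5 -0.  -0.8] gf 0.0 j6 109.0
1,-8,-21;-0.002 0.2,-8.9,-21.8;-0.001 |
4783 ((0.522823691368103, 0.17328037321567535), (0.18577395379543304, 0.3108910918235779), 76.38519287109375) ((0.5273716449737549, 0.1803092360496521), 0.17052367329597473) z [0.1271 0.1332 0.1374]
159 ((0.6365980505943298, -0.18708263337612152), (0.033078137785196304, 0.03476863354444504), 34.56698989868164) ((0.6361836194992065, -0.18750932812690735), 0.01821991242468357) z [0.1564 0.1656 0.1701]
```

View pics/s4f.png

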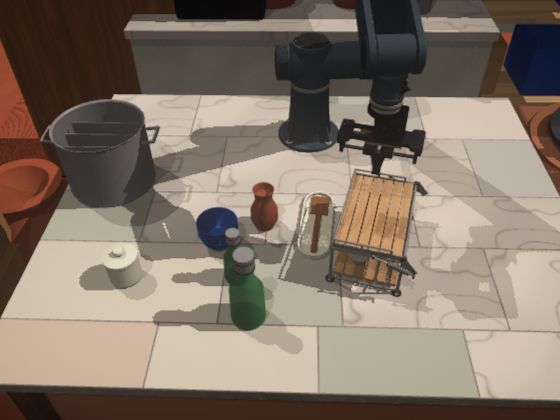

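```bash
python3 - <<'E'
from h import *
plan([(.6365,-.187,.26,-70,38)])
E
```

```text
at [0.5154 0.155  0.2572] -104.4 t 18.33 open 0.006 F [ 0.3 -0.3 -0.9] gf 0.0 j6 109.0
20,30,0;-0.06 18,31,0;-0.06 17,32,0;-0.06 15,33,0;-0.06 12,34,0;-0.06 10,35,-1;-0.06 8,35,0;-0.06 6,36,-1;-0.06 4,36,0;-0.06 2.6,37.2,-0.8;-0.06 |
```

>>> move_arm:
  increments:
    - {"xyz": [20,30,0],"roll": -0.06,"grip": 100}
    - {"xyz": [18,31,0],"roll": -0.06,"grip": 100}
    - {"xyz": [17,32,0],"roll": -0.06,"grip": 100}
    - {"xyz": [15,33,0],"roll": -0.06,"grip": 100}
    - {"xyz": [12,34,0],"roll": -0.06,"grip": 100}

```text
time_s: 18.75
position: [0.5768, -0.0158, 0.2571]
tcp_rot: [[0.999, 0.053, 0.001], [0.053, -0.999, 0.0], [0.001, -0.0, -1.0]]
force: [0.7, -0.7, -0.1]
opening: 0.299
grasp_force: 0.0
```

>>> move_arm:
  increments:
    - {"xyz": [10,35,0],"roll": -0.06,"grip": 100}
    - {"xyz": [8,35,0],"roll": -0.06,"grip": 100}
    - {"xyz": [6,36,0],"roll": -0.06,"grip": 100}
    - {"xyz": [4,36,0],"roll": -0.06,"grip": 100}
    - {"xyz": [2,37,0],"roll": -0.06,"grip": 100}

```text
time_s: 19.17
position: [0.6366, -0.1879, 0.2569]
tcp_rot: [[0.938, 0.346, 0.0], [0.346, -0.938, 0.0], [0.0, -0.0, -1.0]]
force: [0.4, -0.5, 0.1]
opening: 0.679
grasp_force: 0.0
```

>>> move_arm:
  increments:
    - {"xyz": [0,0,0],"roll": 0,"grip": 100}
    - {"xyz": [0,0,0],"roll": 0,"grip": 100}
    - {"xyz": [0,0,0],"roll": 0,"grip": 100}

```text
time_s: 19.42
position: [0.6355, -0.1861, 0.2564]
tcp_rot: [[0.94, 0.342, -0.001], [0.342, -0.94, 0.001], [-0.001, -0.002, -1.0]]
force: [-0.5, -0.5, -0.9]
opening: 0.911
grasp_force: 0.0
```

```bash
python3 - <<'E'
from h import *
rect((.6365,-.187),.04,.155,.175)
plan([(.6365,-.187,.131,-70,28)])
E
```

```text
1675 ((0.6362658143043518, -0.1856209933757782), (0.033478330820798874, 0.03369186073541641), 46.93795394897461) ((0.6358822584152222, -0.18552197515964508), 0.017415456473827362) z [0.156  0.1641 0.1655]
at [ 0.6354 -0.1854  0.2567] -70.0 t 19.47 open 0.942 F [-0.7  0.6  0.1] gf 0.0 j6 44.0
0,0,25;0 0,0,25;0 0,1,25;0 0,0,25;0 0.5,0.9,25.7;0.001 |
```

>>> move_arm:
  increments:
    - {"xyz": [0.5,0,25],"roll": 0,"grip": 100}
    - {"xyz": [0,0,28],"roll": 0,"grip": 100}
    - {"xyz": [0,0,28],"roll": 0,"grip": 100}
    - {"xyz": [0,0,25],"roll": 0,"grip": 100}
    - {"xyz": [0,0,15],"roll": 0,"grip": 100}

```text
time_s: 19.88
position: [0.6343, -0.1837, 0.1334]
tcp_rot: [[0.939, 0.344, -0.004], [0.344, -0.939, 0.002], [-0.003, -0.004, -1.0]]
force: [0.3, 1.0, -0.2]
opening: 0.997
grasp_force: 0.0
```

>>> move_arm:
  increments:
    - {"xyz": [0,0,4],"roll": 0,"grip": 100}
    - {"xyz": [0,0,0],"roll": 0,"grip": 0}
    - {"xyz": [0,0,0],"roll": 0,"grip": 0}
    - {"xyz": [0,0,0],"roll": 0,"grip": 0}
    - {"xyz": [0,0,0],"roll": 0,"grip": 0}

```text
time_s: 20.3
position: [0.6372, -0.187, 0.1339]
tcp_rot: [[0.94, 0.342, 0.003], [0.342, -0.94, -0.001], [0.002, 0.002, -1.0]]
force: [-1.1, 0.0, -0.2]
opening: 0.786
grasp_force: 0.0
```

>>> move_arm:
  increments:
    - {"xyz": [0,0,0],"roll": 0,"grip": 0}
    - {"xyz": [0,0,0],"roll": 0,"grip": 0}
    - {"xyz": [0,0,0],"roll": 0,"grip": 0}
    - {"xyz": [0,0,0],"roll": 0,"grip": 0}
    - {"xyz": [0,0,0],"roll": 0,"grip": 0}

```text
time_s: 20.72
position: [0.6361, -0.187, 0.1321]
tcp_rot: [[0.94, 0.342, 0.0], [0.342, -0.94, 0.0], [0.0, -0.0, -1.0]]
force: [-0.1, 0.7, 0.9]
opening: 0.399
grasp_force: 0.4
```

```bash
python3 - <<'E'
from h import *
s=bot.read_state()["position"]
plan([(.636,-.1856,.36,None,25),(*stand(0,0),.36,75.7,22)])
E
```

```text
at [ 0.6361 -0.187   0.1321] -70.0 t 20.72 open 0.399 F [-0.1  0.7  0.9] gf 0.4 j6 44.0
0,0,-23;0 0,0,-23;0 0,0,-23;0 0,0,-23;0 0,0,-23;0 0,0,-23;0 0,0,-22;0 0,0,-23;0 0,-1,-22;0 0.4,-0.3,-22.9;0 | 1,-22,0;0.035 0,-22,0;0.035 -1,-22,0;0.035 -2,-22,0;0.035 -2,-22,0;0.035 -3,-22,0;0.035 -4,-22,0;0.035 -5,-21,0;0.035 -5,-21,0;0.035 -6,-21,0;0.035 -7,-21,0;0.035 -7,-21,0;0.036 -8,-20,0;0.035 -9,-20,0;0.036 -10,-20,0;0.035 -11,-19,0;0.036 -10.7,-19.3,0;0.035 |
```

>>> move_arm:
  increments:
    - {"xyz": [0,0,0],"roll": 0,"grip": 0}
    - {"xyz": [0,0,0],"roll": 0,"grip": 0}
    - {"xyz": [0,0,-5],"roll": 0,"grip": 0}
    - {"xyz": [0,0,-15],"roll": 0,"grip": 0}
    - {"xyz": [0,0,-25],"roll": 0,"grip": 0}

```text
time_s: 21.13
position: [0.6333, -0.1857, 0.1737]
tcp_rot: [[0.94, 0.342, -0.008], [0.342, -0.94, 0.004], [-0.007, -0.007, -1.0]]
force: [-0.1, 0.9, -3.2]
opening: 0.381
grasp_force: 30.0
```

>>> move_arm:
  increments:
    - {"xyz": [0,0,-28],"roll": 0,"grip": 0}
    - {"xyz": [0,0,-28],"roll": 0,"grip": 0}
    - {"xyz": [0,0,-28],"roll": 0,"grip": 0}
    - {"xyz": [0,0,-28],"roll": 0,"grip": 0}
    - {"xyz": [0,0,-25],"roll": 0,"grip": 0}

```text
time_s: 21.55
position: [0.6357, -0.1868, 0.3152]
tcp_rot: [[0.94, 0.342, -0.001], [0.342, -0.94, 0.0], [-0.001, -0.0, -1.0]]
force: [1.1, 0.5, -3.8]
opening: 0.385
grasp_force: 30.0
```

```bash
python3 - <<'E'
from h import *
plan([(*stand(0,0),.32,75.7,22)])
E
```

```text
at [ 0.6357 -0.1868  0.3152] -70.0 t 21.55 open 0.385 F [ 1.1  0.5 -3.8] gf 30.0 j6 44.0
1,-21,0;0.033 0,-21,0;0.033 -1,-21,0;0.033 -1,-21,0;0.033 -2,-21,0;0.033 -3,-21,0;0.033 -3,-20,0;0.033 -4,-20,0;0.033 -5,-20,0;0.033 -5,-20,-1;0.033 -6,-20,0;0.034 -7,-20,-1;0.033 -7,-19,0;0.034 -8,-19,-1;0.033 -9,-19,0;0.034 -9,-19,-1;0.033 -10,-18,0;0.034 -10.4,-18.4,-0.8;0.033 |
```

>>> move_arm:
  increments:
    - {"xyz": [1,-10,0],"roll": 0,"grip": 0}
    - {"xyz": [0,-11,0],"roll": 0.033,"grip": 0}
    - {"xyz": [0,-21,0],"roll": 0.033,"grip": 0}
    - {"xyz": [-1,-21,0],"roll": 0.033,"grip": 0}
    - {"xyz": [-1,-21,0],"roll": 0.033,"grip": 0}

```text
time_s: 21.97
position: [0.6083, -0.1051, 0.3113]
tcp_rot: [[0.977, 0.213, -0.005], [0.213, -0.977, 0.002], [-0.004, -0.003, -1.0]]
force: [-0.0, 0.1, -3.6]
opening: 0.382
grasp_force: 30.0
```

>>> move_arm:
  increments:
    - {"xyz": [-2,-21,0],"roll": 0.033,"grip": 0}
    - {"xyz": [-3,-21,0],"roll": 0.033,"grip": 0}
    - {"xyz": [-3,-20,0],"roll": 0.033,"grip": 0}
    - {"xyz": [-4,-20,0],"roll": 0.033,"grip": 0}
    - {"xyz": [-5,-20,0],"roll": 0.033,"grip": 0}

```text
time_s: 22.38
position: [0.576, -0.0066, 0.3116]
tcp_rot: [[0.999, 0.05, -0.004], [0.05, -0.999, 0.001], [-0.004, -0.001, -1.0]]
force: [-0.4, 0.4, -3.9]
opening: 0.385
grasp_force: 30.0
```

>>> move_arm:
  increments:
    - {"xyz": [-5,-20,0],"roll": 0.033,"grip": 0}
    - {"xyz": [-6,-20,0],"roll": 0.034,"grip": 0}
    - {"xyz": [-7,-20,0],"roll": 0.033,"grip": 0}
    - {"xyz": [-7,-19,0],"roll": 0.034,"grip": 0}
    - {"xyz": [-8,-19,0],"roll": 0.033,"grip": 0}

```text
time_s: 22.8
position: [0.5443, 0.0917, 0.3117]
tcp_rot: [[0.993, -0.116, -0.004], [-0.116, -0.993, 0.0], [-0.004, 0.0, -1.0]]
force: [0.7, -0.1, -4.1]
opening: 0.386
grasp_force: 30.0
```

>>> move_arm:
  increments:
    - {"xyz": [-9,-19,0],"roll": 0.034,"grip": 0}
    - {"xyz": [-9,-19,0],"roll": 0.033,"grip": 0}
    - {"xyz": [-10,-18,0],"roll": 0.034,"grip": 0}
    - {"xyz": [-6,-10,0],"roll": 0.033,"grip": 0}
    - {"xyz": [-4,-8,0],"roll": 0.033,"grip": 0}

```text
time_s: 23.22
position: [0.5186, 0.1712, 0.3117]
tcp_rot: [[0.96, -0.278, -0.005], [-0.278, -0.96, 0.0], [-0.005, 0.001, -1.0]]
force: [-0.2, 0.4, -3.6]
opening: 0.379
grasp_force: 30.0
```

>>> move_arm:
  increments:
    - {"xyz": [0,0,0],"roll": 0,"grip": 0}
    - {"xyz": [0,0,0],"roll": 0,"grip": 0}
    - {"xyz": [0,0,0],"roll": 0,"grip": 0}

```text
time_s: 23.47
position: [0.5209, 0.1691, 0.313]
tcp_rot: [[0.961, -0.278, -0.002], [-0.278, -0.961, -0.001], [-0.002, 0.001, -1.0]]
force: [1.1, 0.4, -2.5]
opening: 0.384
grasp_force: 30.0
```

```bash
python3 - <<'E'
from h import *
plan([(*stand(0,0),.28,75.7,22)])
im,P,_=cloud("scene");cv2.imwrite("pics/s5.png",im[80:320,280:520][:,:,::-1].repeat(2,0).repeat(2,1))
E
```

```text
at [0.5209 0.1691 0.313 ] -106.1 t 23.47 open 0.384 F [ 1.1  0.4 -2.5] gf 30.0 j6 112.0
0,0,16;-0.016 -0.6,-0.8,17;-0.016 |
```

View pics/s5.png

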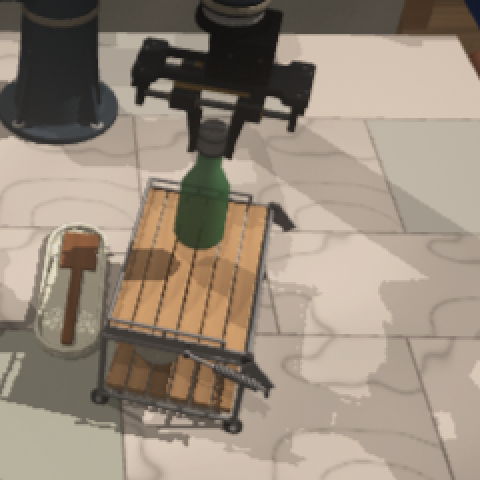

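>>> move_arm:
  increments:
    - {"xyz": [0,0,10],"roll": 0,"grip": 0}
    - {"xyz": [0,0,13],"roll": 0,"grip": 0}
    - {"xyz": [0,0,10],"roll": 0,"grip": 0}
    - {"xyz": [0,0,6],"roll": 0,"grip": 0}
    - {"xyz": [0,0,3],"roll": 0,"grip": 0}

```text
time_s: 23.93
position: [0.5208, 0.169, 0.2703]
tcp_rot: [[0.96, -0.279, -0.003], [-0.279, -0.96, -0.0], [-0.003, 0.001, -1.0]]
force: [-0.1, 1.2, -3.2]
opening: 0.383
grasp_force: 30.0
```

>>> move_arm:
  increments:
    - {"xyz": [0,0,2],"roll": 0,"grip": 0}
    - {"xyz": [0,0,1],"roll": 0,"grip": 0}
    - {"xyz": [0,0,0],"roll": 0,"grip": 0}
    - {"xyz": [0,0,0],"roll": 0,"grip": 0}

```text
time_s: 24.27
position: [0.5219, 0.1696, 0.2695]
tcp_rot: [[0.96, -0.278, 0.001], [-0.278, -0.96, 0.0], [0.001, -0.0, -1.0]]
force: [-0.2, -0.5, -3.3]
opening: 0.381
grasp_force: 30.0
```

>>> move_arm:
  increments:
    - {"xyz": [0,0,1],"roll": 0,"grip": 0}
    - {"xyz": [0,0,0],"roll": 0,"grip": 0}

```text
time_s: 24.43
position: [0.5217, 0.1695, 0.2683]
tcp_rot: [[0.96, -0.278, 0.001], [-0.278, -0.96, 0.0], [0.001, -0.0, -1.0]]
force: [0.6, 0.2, -3.6]
opening: 0.379
grasp_force: 30.0
```

>>> move_arm:
  increments:
    - {"xyz": [0,0,1],"roll": 0,"grip": 0}
    - {"xyz": [0,0,1],"roll": 0,"grip": 0}
    - {"xyz": [0,0,0],"roll": 0,"grip": 0}

```text
time_s: 24.68
position: [0.5214, 0.1695, 0.2659]
tcp_rot: [[0.96, -0.278, -0.0], [-0.278, -0.96, -0.0], [-0.0, 0.0, -1.0]]
force: [0.5, 0.3, -3.7]
opening: 0.387
grasp_force: 30.0
```

>>> move_arm:
  increments:
    - {"xyz": [0,0,1],"roll": 0,"grip": 0}
    - {"xyz": [0,0,0],"roll": 0,"grip": 0}

```text
time_s: 24.85
position: [0.5215, 0.1695, 0.2649]
tcp_rot: [[0.96, -0.278, -0.0], [-0.278, -0.96, -0.0], [-0.0, 0.0, -1.0]]
force: [0.0, 0.5, -3.4]
opening: 0.379
grasp_force: 30.0
```

>>> move_arm:
  increments:
    - {"xyz": [0,0,0.7],"roll": 0,"grip": 0}
    - {"xyz": [0,0,0],"roll": 0,"grip": 0}

```text
time_s: 25.02
position: [0.5215, 0.1695, 0.2642]
tcp_rot: [[0.96, -0.278, -0.0], [-0.278, -0.96, 0.0], [-0.0, 0.0, -1.0]]
force: [0.1, 0.3, -3.8]
opening: 0.388
grasp_force: 30.0
```

>>> move_arm:
  increments:
    - {"xyz": [0,0,0.7],"roll": 0,"grip": 0}
    - {"xyz": [0,0,0],"roll": 0,"grip": 0}

```text
time_s: 25.18
position: [0.5218, 0.1695, 0.264]
tcp_rot: [[0.96, -0.278, 0.001], [-0.278, -0.96, 0.0], [0.001, -0.0, -1.0]]
force: [-0.5, 0.6, -0.5]
opening: 0.383
grasp_force: 30.0
```

>>> move_arm:
  increments:
    - {"xyz": [0,0,0.7],"roll": 0,"grip": 0}
    - {"xyz": [0,0,0],"roll": 0,"grip": 0}

```text
time_s: 25.35
position: [0.522, 0.1696, 0.264]
tcp_rot: [[0.96, -0.278, 0.002], [-0.278, -0.96, 0.0], [0.001, -0.001, -1.0]]
force: [-2.1, 0.4, 4.6]
opening: 0.381
grasp_force: 30.0
```

Contact made; release and lift clear.

>>> move_arm:
  increments:
    - {"xyz": [0,0,0],"roll": 0,"grip": 100}
    - {"xyz": [0,0,0],"roll": 0,"grip": 100}
    - {"xyz": [0,0,0],"roll": 0,"grip": 100}
    - {"xyz": [0,0,0],"roll": 0,"grip": 100}
    - {"xyz": [0,0,0],"roll": 0,"grip": 100}

```text
time_s: 25.77
position: [0.5216, 0.1694, 0.2628]
tcp_rot: [[0.96, -0.279, -0.0], [-0.279, -0.96, -0.0], [-0.0, 0.0, -1.0]]
force: [0.1, 0.3, 1.0]
opening: 0.674
grasp_force: 0.0
```

>>> move_arm:
  increments:
    - {"xyz": [0,0,0],"roll": 0,"grip": 100}
    - {"xyz": [0,0,-10],"roll": 0,"grip": 100}
    - {"xyz": [0,0,-20],"roll": 0,"grip": 100}
    - {"xyz": [0,0,-30],"roll": 0,"grip": 100}
    - {"xyz": [0,0,-30],"roll": 0,"grip": 100}

```text
time_s: 26.18
position: [0.521, 0.1694, 0.3539]
tcp_rot: [[0.96, -0.279, -0.002], [-0.279, -0.96, -0.0], [-0.002, 0.001, -1.0]]
force: [0.6, 0.3, 0.2]
opening: 0.98
grasp_force: 0.0
```

>>> move_arm:
  increments:
    - {"xyz": [0,0,-30],"roll": 0,"grip": 100}
    - {"xyz": [0,0,-30],"roll": 0,"grip": 100}
    - {"xyz": [0,0,0],"roll": 0,"grip": 100}
    - {"xyz": [0,0,0],"roll": 0,"grip": 100}
    - {"xyz": [0,0,0],"roll": 0,"grip": 100}

```text
time_s: 26.6
position: [0.5211, 0.1694, 0.4129]
tcp_rot: [[0.96, -0.278, -0.0], [-0.278, -0.96, -0.0], [-0.0, 0.0, -1.0]]
force: [-0.8, -0.2, -1.4]
opening: 1.002
grasp_force: 0.0
```

```bash
python3 - <<'E'
from h import *
rect(stand(0,0),.06,.285,.31)
rect(stand(0,0),.2,.125,.14,"scene")
im,P,_=cloud("scene");cv2.imwrite("pics/s6.png",im[80:320,230:520][:,:,::-1].repeat(2,0).repeat(2,1))
Q=P.reshape(-1,3);c=im.reshape(-1,3)
a=Q[(np.hypot(*(Q[:,:2]-stand(-.025,-.058)).T)<.05)&(Q[:,2]>.04)&(Q[:,2]<.11)]
print("crock",len(a),a.mean(0) if len(a) else "")
E
```

```text
1423 ((0.5221492648124695, 0.17047365009784698), (0.03366312384605408, 0.033805496990680695), 22.186613082885742) ((0.522243857383728, 0.1707472801208496), 0.017444832250475883) z [0.2876 0.296  0.2975]
3971 ((0.5247887372970581, 0.17573858797550201), (0.18235978484153748, 0.3088083267211914), 74.9532470703125) ((0.5232075452804565, 0.1804332286119461), 0.17036353051662445) z [0.1272 0.1331 0.1373]
crock 108 [0.59267238 0.12554186 0.06044992]
```

View pics/s6.png

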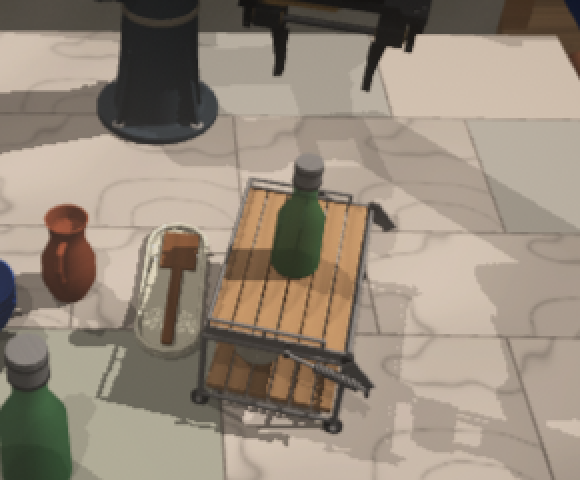

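```bash
python3 -c "
from rig import bot
print(bot.hand_in())"
```

```text
the job is handed in; nothing more can be done
None
```

The salt box and crock are standing on the lower tier, the shelf is snapped open above them and the cruet stands upright at its middle; handed in at about 27 s, no verdict returned.

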